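# Hold a vacuum gauge on the pump port for clamping

## Task

Pick up the vacuum gauge and offer it up, level and right way up, to the inlet port of the small vacuum pump: its flange goes squarely over the centring ring and onto the rubber seal. Press it gently and steadily against the seal with about 10 newtons and finish while still holding it there like that, because a colleague will now close the clamp around the two flanges; do not let go, and leave the clamp, the vials and the jar where they are.

Things in the scene. Friction and masses are not known exactly. Their poses are not given: they have to be found in the camera images.
- gauge: vacuum gauge head, 0.2 to 0.4 kg, loose on the bench: white box 62 mm long (its x), 44 wide (y), 56 high (z), flat parallel sides to grip. Origin: centre of the box's underside, z up. An 8 mm connector at the -x end; at the +x end a steel neck, 28 mm diameter, with a round flange 39 mm across and 4 mm thick. Seated, its axes are parallel to the pump's
- gauge_face (a point): centre of the gauge's flat flange face, at (56, 0, 28) mm from the gauge's origin, looking along the gauge's +x; a bore of 25 mm diameter, over 15 mm deep, opens here
- pump: small dry vacuum pump, bolted down (does not move), about 200 x 170 mm and 200 mm high, white ribbed motor, aluminium heads on both sides; origin at the centre of its underside, z up. A steel inlet tube with a flange of 40 mm diameter sticks out from its -x end, horizontally, 125 mm above the bench
- port (a point): centre of the port flange's steel face, at (-170, 0, 125) mm from the pump's origin, axes as the pump's: the port looks along -x, so the gauge is pushed on along +x. A solid brass centring ring, 21 mm diameter tapering to 16 at its end, stands 9 mm out of this face and enters the gauge's bore with 2 mm of play all round
- seal: black rubber seal ring around the centring ring, outer diameter 39 mm, cord 6 mm thick; its outer crest stands 6 mm out from the port face when free. It is springy: it yields 1 mm for every 3 newtons towards the port, at most 5 mm. Origin at the ring's centre in the middle of the cord, axes as the pump's
- clamp: aluminium hinged clamp with wing nut, open, lying flat, about 80 x 75 mm and 16 mm thick, origin at the underside; leave it alone
- vials: blue vial rack 94 x 46 mm with small vials, 43 mm high in all, origin at the centre of its underside; leave it alone
- jar: squat amber jar, 58 mm diameter, 70 mm high, origin at the centre of its underside; leave it alone
There are look-alikes about, which are no part of the job. What is shaped like the gauge but yellow is not meant.

How it is judged (in metres and radians):
On the way, in this order (a step that is already met when the one before it is completed fails the run):
1. the gauge is held in the fingers clear of the bench (height (world z) of gauge above 0.04 m and contact force between the fingers and gauge above 1 N), for 0.2 s.
2. the gauge's mouth is over the centring ring and it presses on the seal with 6 to 14 N (contact force between gauge and seal between 6 and 14 N and x of gauge_face in the frame of port above -0.006 m), for 0.5 s.
At the end, for the whole second after the job is handed in: Through the last second the fingers still hold the gauge still on the port: flange face within 3 mm of the port axis, square to it within 5 degrees, upright within 7 degrees, at rest, pressing on the rubber seal with 6 to 14 N (about 10), the seal squeezed (all of step 2 and x of gauge_face in the frame of port below 0.001 m and y of gauge_face in the frame of port between -0.003 and 0.003 m and z of gauge_face in the frame of port between -0.003 and 0.003 m and angle between the x axis of gauge and the x axis of port, either way round below 0.09 rad and angle between gauge's own z axis and vertical below 0.12 rad and contact force between the fingers and gauge above 1 N and linear speed of gauge below 0.01 m/s); the arm keeps its last pose, push and grip.
It fails at once if the gauge is rammed against the port or pump with more than 30 N (contact force between gauge and pump above 30 N).
It fails at once if the clamp, vials or jar pushed out of place by more than 20 mm (distance of any of clamp, vials, jar from where it was at the start of the episode above 0.02 m).
It also fails if it takes over 54 s, if anything falls off the work surface, if the arm or the gripper's body presses on something with over 40 N, if the wrist force passes 120 N, or if a joint passes its speed limit or range.

## Robot

A 6-joint arm with a two-finger parallel gripper is mounted at the origin on the work surface. World frame = base frame: x ahead of the robot, y to its left, z up, the work surface at z = 0. Lengths are in m, angles in degrees, forces in N, time in s.
With the tool pointing down it reaches from about 0.375 to 0.9 m from the base axis. Payload 3.1 kg.
Tool frame: the origin (TCP) lies at the very end of the fingers, on their centre line; the grasp point (between the pads) lies 19 mm behind it (bot.tcp_to_grasp is the distance from the TCP to the grasp point, in m); z points along the fingers, y is the direction in which the jaws open and shut (so a half turn about z gives the same grasp; the last joint's range is limited). The gripper opens to 87 mm and grips with 3 to 60 N. Pads are 19 mm wide; open, the fingers measure 117 mm over their backs; the gripper's body (75 mm by 190 mm) begins 51 mm behind the grasp point.
Start: joints at [54.402, 30.224, 82.088, -0, 67.689, -10.227], TCP at [0.268, 0.565, 0.201] pointing down, gripper open.
Joint ranges: [-176.69, 176.69], [-43.24, 126.21], [12.49, 139.97], [-82, 262], [0, 151.66], [-163.58, 163.58]. Speed limits (degrees/s): [159.86, 159.86, 180, 180, 180, 180].

## Interface

Orientations are given as a 3x3 rotation matrix whose columns are the frame's x, y, z axes.
In Python, from rig import telemetry, eyes, order, bot gives the robot as it stands. The module is installed in compiled form; this text tells all that it offers.
- The arm moves only by the tool servo_tool, never from a script. Its argument "targets" is a list of rows, each a list of 2 entries, a list of its own where there are three numbers: the shift along the tool's x, y, z in m, then the turn, a rotation vector about the tool's x, y, z in rad. In form: [[[tx, ty, tz], [wx, wy, wz]], ...]. A call has 1 to 12 rows; each row is the pose to reach, as a shift and turn from the pose commanded when the call began, along the tool's axes at that moment; what a row does not reach only later rows make up. A row lasts 1/8 s, in which the tool goes at most 62.5 mm and 10.7 degrees, less where a joint would pass 70% of its speed; a pose out of reach is approached as far as the arm can. A call with a gripper value outside its range is refused whole. "gripper" is the finger opening in m, from 0 to 0.087, set as the call begins (left out, the last holds). The fingers move at their own pace and stop on an object; the grip force is fixed at half the most. Time passes only in rows, so rows that repeat a pose let the fingers close. It gives the time, the measured TCP pose, the force and the opening at its end, in the units of the state.
- telemetry.read_state(): the state, without advancing time (a new reading comes with each control period).
- eyes.capture(name): name is "scene" or "top" or "wrist"; returns a dict with "pixels" (400x640x3 uint8, blue, green, red), "intrinsics" (3x3 intrinsics, pixels), "k1" (the pictures are not rectified: a ray, as slopes to the right and down, at radius r is drawn at 1 + k1 r^2 times it, then the intrinsics apply), "extrinsics" (4x4, takes a point from camera to world coordinates); the wrist camera has in their place "T_tool_cam" (4x4, takes a point from camera to tool coordinates, whose origin is the TCP and whose axes are the flange's). Camera axes: x right, y down, z forward; pixel columns grow to the right and rows downward; lengths in m; the calibration is good to about 2 mm. A picture is of the moment at which its call begins: read the wrist's pose just before it. There is no depth.
- order.hand_in(): hands the job in, once; it reports no verdict.
The state is a dict: "time_s": time; "joint_positions": joint angles; "qvel": joint speeds; "tau": joint torques, N m; "position": TCP position; "tcp_rot": TCP orientation; "force": force on the tool from outside, world axes, zero at the start; "moment": the same for the moment, N m; "opening": opening from 0.0 (shut) to 1.0 (fully open).
Only numpy, scipy, OpenCV 4.12 (cv2) and the standard library are available. Lean on these libraries where they do the work, as an engineer would, in place of code of your own. Each camera call takes 0.05 s, during which the arm holds its last target. There are 200 camera calls.

## Working session

There is one attempt and no reset: what is moved stays moved. The work goes in short steps, Python scripts to look and compute and a tool call to move; the robot and the scene stay as the last step left them, time stands still between calls to the robot, and variables do not carry over. Pictures are saved under pics/ and viewed, about 8 in all and at most 12, crops included, and the job is handed in when it is done.

Besides the shell and the picture viewer there is one more tool, called as name([rows], argument=value, ...), one row to a line, values as JSON. servo_tool: Moves the arm, as the interface text tells. Its arguments: {"type":"object","properties":{"targets":{"type":"array","items":{"type":"array"}},"gripper":{"type":"number"}},"required":["targets"]}

```bash
mkdir -p pics; cat > h.py <<'E'
import numpy as np, cv2, pickle
from rig import telemetry, eyes, order, bot
def cap(n,tag):
    s=telemetry.read_state(); c=eyes.capture(n)
    T=np.array(c["extrinsics"]) if "extrinsics" in c else None
    if T is None:
        W=np.eye(4); W[:3,:3]=np.array(s["tcp_rot"]); W[:3,3]=s["position"]; T=W@np.array(c["T_tool_cam"])
    d=dict(im=np.array(c["pixels"]),K=np.array(c["intrinsics"]),k1=c["k1"],T=T)
    pickle.dump(d,open(f"{tag}.pkl","wb")); cv2.imwrite(f"pics/{tag}.png",d["im"]); return d
def load(t): return pickle.load(open(f"{t}.pkl","rb"))
def ray(d,p):
    p=np.atleast_2d(np.array(p,float)); K=d["K"]
    q=np.c_[(p[:,0]-K[0,2])/K[0,0],(p[:,1]-K[1,2])/K[1,1]]; u=q.copy()
    for _ in range(20): u=q/(1+d["k1"]*(u**2).sum(1,keepdims=True))
    v=np.c_[u,np.ones(len(u))]@d["T"][:3,:3].T
    return d["T"][:3,3],v/np.linalg.norm(v,axis=1,keepdims=True)
def plane(d,p,z):
    o,v=ray(d,p); return o+v*((z-o[2])/v[:,2:])
def tri(ds,ps):
    A=np.zeros((3,3));b=np.zeros(3)
    for d,p in zip(ds,ps):
        o,v=ray(d,p); M=np.eye(3)-np.outer(v[0],v[0]); A+=M;b+=M@o
    x=np.linalg.solve(A,b)
    return x,[float(np.linalg.norm((np.eye(3)-np.outer(ray(d,p)[1][0],ray(d,p)[1][0]))@(x-ray(d,p)[0]))) for d,p in zip(ds,ps)]
def proj(d,X):
    X=np.atleast_2d(X); c=(X-d["T"][:3,3])@d["T"][:3,:3]; u=c[:,:2]/c[:,2:]
    u=u*(1+d["k1"]*(u**2).sum(1,keepdims=True)); return u*[d["K"][0,0],d["K"][1,1]]+d["K"][:2,2]
E
python3 - <<'E'
from h import *
for n in("scene","top","wrist"):
    d=cap(n,n+"0"); print(n,d["T"].round(3).tolist(),d["K"].round(1).tolist(),d["k1"])
s=telemetry.read_state(); print(s["time_s"],np.round(s["tcp_rot"],3).tolist(),s["force"],s["opening"],bot.tcp_to_grasp)
E
```

```text
scene [[-0.094, 0.786, -0.611, 1.227], [0.995, 0.086, -0.043, 0.076], [0.019, -0.613, -0.79, 0.936], [0.0, 0.0, 0.0, 1.0]] [[518.4, 0.0, 317.0], [0.0, 518.4, 198.6], [0.0, 0.0, 1.0]] -0.06309447888445455
top [[0.013, -0.998, 0.066, 0.507], [-1.0, -0.013, -0.0, 0.055], [0.001, -0.066, -0.998, 1.263], [0.0, 0.0, 0.0, 1.0]] [[467.3, 0.0, 323.6], [0.0, 467.3, 202.0], [0.0, 0.0, 1.0]] -0.07768970870301964
wrist [[0.428, 0.864, 0.267, 0.193], [0.904, -0.408, -0.128, 0.6], [-0.002, 0.296, -0.955, 0.384], [0.0, 0.0, 0.0, 1.0]] [[351.7, 0.0, 317.2], [0.0, 351.7, 207.6], [0.0, 0.0, 1.0]] 0.011080993704238973
0.15 [[-0.904, 0.428, -0.001], [0.428, 0.904, -0.001], [0.0, -0.002, -1.0]] [-0.26433792 -0.03896472 -0.26463381] 0.9987198976253756 0.0187
```

View pics/top0.png

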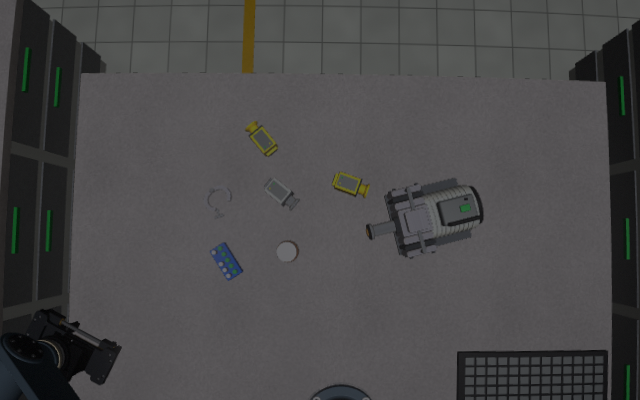

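View pics/scene0.png

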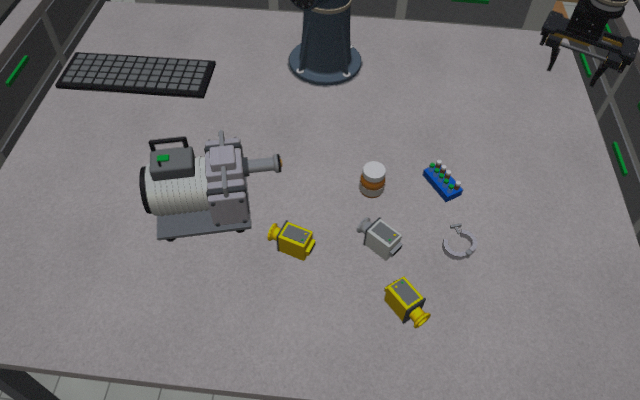

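The top view shows the white gauge at about (280,192) with its flange towards (295,203), and the port mouth at about (369,231) with the pump axis running up and to the right. The scene view shows the gauge at (382,238) and the port at (279,162). I'll get rough positions, then take close wrist views.

```bash
python3 - <<'E'
from h import *
t,s=load("top0"),load("scene0")
print(plane(t,[[280,191],[295,203],[287,251]],.05).round(3).tolist())
print(plane(t,[[287,251]],.07),plane(t,[[226,261],[219,198]],.03).round(3).tolist())
print(tri([t,s],[[369,231],[280,162]]))
st=telemetry.read_state();W=np.eye(4);W[:3,:3]=st["tcp_rot"];W[:3,3]=st["position"]
print((np.linalg.inv(W)@load("wrist0")["T"]).round(3).tolist())
# move to above gauge
X=plane(t,[[280,191]],.05)[0]; R=np.array(st["tcp_rot"])
print(R.T@(np.array([X[0],X[1],.2])-st["position"]))
E
```

```text
[[0.615, 0.169, 0.05], [0.584, 0.129, 0.05], [0.459, 0.148, 0.05]]
[[0.45978931 0.14611397 0.07      ]] [[0.429, 0.31, 0.03], [0.596, 0.333, 0.03]]
(array([ 0.51290057, -0.05514253,  0.1266882 ]), [0.0014856688071537608, 0.001485668807153743])
[[0.001, -0.955, -0.296, 0.083], [1.0, 0.001, -0.0, 0.0], [0.0, -0.296, 0.955, -0.184], [0.0, 0.0, 0.0, 1.0]]
[-4.83148835e-01 -2.08703169e-01  1.62147521e-05]
```

servo_tool([
  [[-0.02,-0.009,0],[0,0,0.08]],
  [[-0.07,-0.03,0],[0,0,0.25]],
  [[-0.12,-0.052,0],[0,0,0.43]],
  [[-0.17,-0.073,0],[0,0,0.6]],
  [[-0.22,-0.095,0],[0,0,0.78]],
  [[-0.27,-0.117,0],[0,0,0.96]],
  [[-0.32,-0.138,0],[0,0,1.14]],
  [[-0.37,-0.16,0],[0,0,1.32]],
  [[-0.42,-0.181,0],[0,0,1.5]],
  [[-0.46,-0.199,0],[0,0,1.65]],
  [[-0.483,-0.209,0],[0,0,1.75]],
  [[-0.483,-0.209,0],[0,0,1.75]],
], gripper=0.087)

```text
time_s: 1.65
position: [0.6156, 0.1672, 0.2]
tcp_rot: [[0.584, 0.811, -0.0], [0.811, -0.584, -0.0], [-0.0, -0.0, -1.0]]
force: [-0.7, 0.7, 0.2]
opening: 0.999
```

```bash
python3 - <<'E'
from h import *
s=telemetry.read_state();print(s["time_s"],s["position"],s["tcp_rot"],s["joint_positions"],s["qvel"])
cap("wrist","w1")
E
```

```text
1.65 [0.6156304  0.16724288 0.20000449] [[ 5.84406700e-01  8.11460882e-01 -2.16181318e-04]
 [ 8.11460890e-01 -5.84406724e-01 -6.76475708e-05]
 [-1.81231173e-04 -1.35888991e-04 -9.99999974e-01]] [ 5.17939535e+00  3.12803855e+01  8.01380879e+01 -2.94508555e-03
  6.85942122e+01  4.09415590e+01] [ 2.5388004  -0.89481623  2.1717857   1.19681085  0.85616546 -1.18632992]
```

View pics/w1.png

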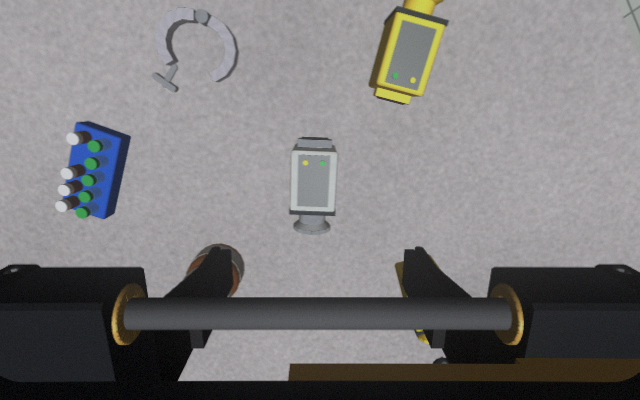

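The wrist view shows the white gauge at about (313,180), flange down at (311,226), with the clamp, rack and jar well clear. Next I'll measure its axis and centre.

```bash
python3 - <<'E'
from h import *
d=load("w1"); im=d["im"][135:240,270:360]; g=cv2.cvtColor(im,cv2.COLOR_BGR2GRAY)
m=((g>165)).astype(np.uint8)
n,l,st,c=cv2.connectedComponentsWithStats(m); print(st[1:][st[1:,4]>30])
k=1+np.argmax(st[1:,4]); cs,_=cv2.findContours((l==k).astype(np.uint8),cv2.RETR_EXTERNAL,cv2.CHAIN_APPROX_NONE)
r=cv2.minAreaRect(cs[0]); b=cv2.boxPoints(r)+[270,135]; print(b)
P=plane(d,b,.056); print(P.round(4).tolist(), np.linalg.norm(np.diff(P,axis=0),axis=1)*1000)
c=P.mean(0); s=telemetry.read_state(); R=np.array(s["tcp_rot"]); 
print("centre",c); L=[P[1]-P[0],P[2]-P[1]]; 
for v in L: print(np.degrees(np.arctan2(v[1],v[0])), R.T@v)
print("shift tool",R.T@(c-s["position"]), R.T@(plane(d,[[311,226],[313,180]],.028)-s["position"]).T)
cv2.imwrite("pics/c1.png",cv2.resize(im,None,fx=5,fy=5,interpolation=2))
E
```

```text
[[   3    9   12    8   59]
 [  20   16   47   60 1014]
 [   0   34   13    8   40]]
[[289.88156128 209.68502808]
 [291.1128006  150.58568287]
 [336.30151367 151.52711487]
 [335.07027435 210.62645721]]
[[0.5798, 0.1654, 0.056], [0.6155, 0.2108, 0.056], [0.6491, 0.1855, 0.056], [0.6152, 0.1388, 0.056]] [57.73247471 42.0712475  57.77532558]
centre [0.61490938 0.17514127 0.056     ]
51.81658055343934 [ 5.76755514e-02  2.56283710e-03 -3.56874433e-05]
-36.90966016862471 [-9.32884101e-04  4.20608622e-02 -5.88806267e-05]
shift tool [ 0.00580596 -0.00320063  0.14397486] [[-0.04986896  0.0008271 ]
 [-0.00599742 -0.00358797]
 [ 0.1720098   0.17197821]]
```

View pics/c1.png

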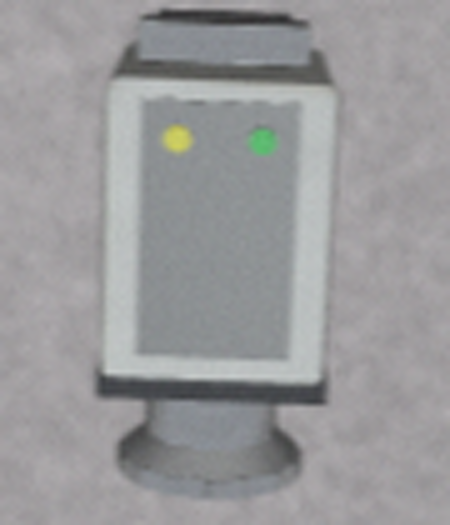

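servo_tool([
  [[-0.03,0.006,-0.02],[0,0,-0.1]],
  [[-0.07,0.014,-0.04],[0,0,-0.25]],
  [[-0.11,0.022,-0.06],[0,0,-0.42]],
  [[-0.15,0.03,-0.06],[0,0,-0.58]],
  [[-0.19,0.038,-0.06],[0,0,-0.73]],
  [[-0.225,0.045,-0.06],[0,0,-0.83]],
  [[-0.24,0.047,-0.06],[0,0,-0.87]],
  [[-0.24,0.047,-0.06],[0,0,-0.87]],
  [[-0.24,0.047,-0.06],[0,0,-0.87]],
])

```text
time_s: 2.82
position: [0.5129, -0.0521, 0.2606]
tcp_rot: [[-0.247, 0.969, 0.0], [0.969, 0.247, 0.001], [0.001, 0.0, -1.0]]
force: [-0.0, 0.2, 0.2]
opening: 1.0
```

```bash
python3 - <<'E'
from h import *
s=telemetry.read_state();print(s["time_s"],s["position"],s["tcp_rot"],s["joint_positions"],s["qvel"])
d=cap("wrist","w2"); print(proj(d,[[.513,-.055,.125]]))
cv2.imwrite("pics/w2c.png",cv2.resize(d["im"][0:300,180:480],None,fx=2,fy=2,interpolation=2))
E
```

```text
2.825 [ 0.51293399 -0.05213123  0.26063626] [[-2.46716466e-01  9.69087693e-01  1.70797056e-04]
 [ 9.69087571e-01  2.46716333e-01  5.74964895e-04]
 [ 5.15052980e-04  3.07370611e-04 -9.99999820e-01]] [-1.82583011e+01  1.76511625e+01  9.32650340e+01  3.67734587e-02
  6.90848353e+01 -3.25547206e+01] [ 0.18614057  0.23831516 -0.32092659 -0.21079558  0.06808025 -0.11786497]
[[317.38828808 193.67720213]]
```

View pics/w2c.png

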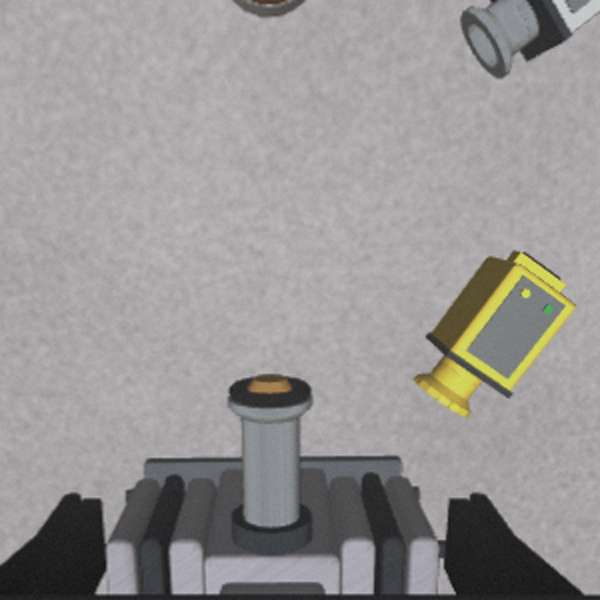

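The port is centred at about (315,195) in the full image (crop (270,390)). The tube runs almost straight down the image, so the yaw is nearly right. The seal and the brass ring are clearly visible. I'll measure the axis at sub-pixel level.

```bash
python3 - <<'E'
from h import *
d=load("w2"); s=telemetry.read_state(); R=np.array(s["tcp_rot"]); p0=np.array(s["position"])
im=d["im"]; g=cv2.GaussianBlur(cv2.cvtColor(im,cv2.COLOR_BGR2GRAY),(3,3),0).astype(float)
hsv=cv2.cvtColor(im,cv2.COLOR_BGR2HSV)
mo=((hsv[...,0]>5)&(hsv[...,0]<28)&(hsv[...,1]>90)); mo[:170]=0;mo[220:]=0;mo[:,:290]=0;mo[:,345:]=0
y,x=np.nonzero(mo); print("brass",x.min(),x.max(),x.mean(),y.min(),y.max(),y.mean(),len(x))
mk=(g<70); mk[:180]=0;mk[215:]=0;mk[:,:285]=0;mk[:,345:]=0
y,x=np.nonzero(mk); print("seal",x.min(),x.max(),y.min(),y.max())
for r in range(188,202,2): xs=np.nonzero(mk[r])[0]; print(r,(xs.min(),xs.max(),(xs.min()+xs.max())/2) if len(xs) else 0,end=";")
pts=[]
print()
for r in range(212,242,3):
    dx=np.abs(np.gradient(g[r,290:342])); 
    def sub(a,b):
        k=a+np.argmax(dx[a:b]); w=dx[k-2:k+3]; return 290+(w*np.arange(k-2,k+3)).sum()/w.sum()
    l,rr=sub(3,20),sub(32,49); print(r,round(l,2),round(rr,2)); pts.append([(l+rr)/2,r])
P=plane(d,pts,.125); q=(P-p0)@R; print(q[:,:2].round(4).tolist())
c=np.polyfit(q[:,0],q[:,1],1); print("slope",c, "y at x=-.02..",np.polyval(c,[0,-.05]))
for pt in ([315,192],[315.2,196]): print((plane(d,[pt],.125)-p0)@R)
E
```

```text
brass 304 325 314.472602739726 188 196 192.486301369863 146
seal 295 334 189 202
188 0;190 (np.int64(301), np.int64(329), np.float64(315.0));192 (np.int64(297), np.int64(332), np.float64(314.5));194 (np.int64(295), np.int64(334), np.float64(314.5));196 (np.int64(295), np.int64(334), np.float64(314.5));198 (np.int64(296), np.int64(334), np.float64(315.0));200 (np.int64(297), np.int64(331), np.float64(314.0));
212 300.03 329.99
215 300.22 330.0
218 300.12 329.95
221 300.24 329.95
224 299.96 329.96
227 300.06 329.89
230 301.34 327.72
233 302.07 326.97
236 301.76 327.84
239 301.83 327.75
[[-0.0209, -0.003], [-0.024, -0.0029], [-0.027, -0.003], [-0.03, -0.0029], [-0.0331, -0.0031], [-0.0362, -0.0031], [-0.0393, -0.0035], [-0.0424, -0.0035], [-0.0456, -0.0032], [-0.0487, -0.0033]]
slope [ 0.01740949 -0.00253607] y at x=-.02.. [-0.00253607 -0.00340654]
[[-0.00118348 -0.00298174  0.13555131]]
[[-0.0050782  -0.00279845  0.13554942]]
```

servo_tool([
  [[0.025,0.02,0],[0,0,0.1]],
  [[0.06,0.048,0],[0,0,0.26]],
  [[0.095,0.076,0],[0,0,0.43]],
  [[0.13,0.104,0.02],[0,0,0.6]],
  [[0.16,0.128,0.04],[0,0,0.75]],
  [[0.183,0.147,0.06],[0,0,0.86]],
  [[0.1923,0.1545,0.08],[0,0,0.907]],
  [[0.1923,0.1545,0.08],[0,0,0.907]],
  [[0.1923,0.1545,0.08],[0,0,0.907]],
])

```text
time_s: 4.0
position: [0.6156, 0.1711, 0.181]
tcp_rot: [[0.611, 0.791, 0.0], [0.791, -0.611, -0.0], [0.0, 0.0, -1.0]]
force: [0.5, 0.2, 0.7]
opening: 1.0
```

```bash
python3 - <<'E'
from h import *
d=cap("wrist","w3"); s=telemetry.read_state(); R=np.array(s["tcp_rot"]); p0=np.array(s["position"]); print(s["time_s"],p0,R[:,0])
g=cv2.cvtColor(d["im"],cv2.COLOR_BGR2GRAY); a,b=proj(d,[[.615,.173,.056]])[0].astype(int); print(a,b)
o=(a-50,b-60); m=(g[b-60:b+60,a-50:a+50]>165).astype(np.uint8)
n,l,st,c=cv2.connectedComponentsWithStats(m); k=1+np.argmax(st[1:,4]); cs,_=cv2.findContours((l==k).astype(np.uint8),cv2.RETR_EXTERNAL,cv2.CHAIN_APPROX_NONE)
B=cv2.boxPoints(cv2.minAreaRect(cs[0]))+o; q=(plane(d,B,.056)-p0)@R; print(B.round(1).tolist(),q.round(4).tolist(),q.mean(0))
E
```

```text
4.05 [0.61588726 0.17077588 0.18148843] [0.61180757 0.79100623 0.0007993 ]
316 191
[[293.0, 158.0], [340.0, 158.0], [340.0, 220.0], [293.0, 220.0]] [[0.0314, -0.0232, 0.1255], [0.0314, 0.0183, 0.1255], [-0.0265, 0.0195, 0.1255], [-0.0265, -0.0243, 0.1254]] [ 0.00246629 -0.00244314  0.12548787]
```

servo_tool([
  [[0,0,0.03],[0,0,0]],
  [[0,0,0.07],[0,0,0]],
  [[0,0,0.11],[0,0,0]],
  [[0,0,0.145],[0,0,0]],
  [[0,0,0.165],[0,0,0]],
  [[0,0,0.17],[0,0,0]],
  [[0,0,0.17],[0,0,0]],
  [[0,0,0.17],[0,0,0]],
])

```text
time_s: 5.05
position: [0.6168, 0.1709, 0.0121]
tcp_rot: [[0.612, 0.791, 0.003], [0.791, -0.612, 0.0], [0.002, 0.002, -1.0]]
force: [-0.3, -0.7, -0.4]
opening: 0.997
```

servo_tool([
  [[0,0,0],[0,0,0]],
  [[0,0,0],[0,0,0]],
  [[0,0,0],[0,0,0]],
  [[0,0,0],[0,0,0]],
  [[0,0,0],[0,0,0]],
  [[0,0,0],[0,0,0]],
  [[0,0,0],[0,0,0]],
  [[0,0,0],[0,0,0]],
], gripper=0.03)

```text
time_s: 6.05
position: [0.6148, 0.1711, 0.0105]
tcp_rot: [[0.612, 0.791, -0.002], [0.791, -0.612, 0.0], [-0.001, -0.001, -1.0]]
force: [-3.2, 2.5, 1.7]
opening: 0.502
```

servo_tool([
  [[0,0,-0.005],[0,0,0]],
  [[0,0,-0.02],[0,0,0]],
  [[0,0,-0.045],[0,0,0]],
  [[0,0,-0.075],[0,0,0]],
  [[0,0,-0.1],[0,0,0]],
  [[0,0,-0.12],[0,0,0]],
  [[0,0,-0.13],[0,0,0]],
  [[0,0,-0.13],[0,0,0]],
  [[0,0,-0.13],[0,0,0]],
  [[0,0,-0.13],[0,0,0]],
])

```text
time_s: 7.3
position: [0.6148, 0.1707, 0.1394]
tcp_rot: [[0.612, 0.791, -0.002], [0.791, -0.612, -0.0], [-0.002, -0.002, -1.0]]
force: [0.2, -1.2, -3.5]
opening: 0.499
```

```bash
python3 - <<'E'
from h import *
s=telemetry.read_state(); R=np.array(s["tcp_rot"]); p0=np.array(s["position"]); print(s["time_s"],p0,R.round(4).tolist(),s["force"],s["moment"],s["qvel"])
d=cap("wrist","w4")
u=np.array([np.cos(np.radians(103.6)),np.sin(np.radians(103.6)),0])  # pump -x
A=np.array([.5115,-.0586,.125])
# TCP when seated ~ box centre 62mm back of port face; pregrasp 60 mm further out
for back in (.062,.122):
    t=A+u*back; t[2]=.1075; print(back,t,R.T@(t-p0))
print(103.6-np.degrees(np.arctan2(R[1,0],R[0,0])))
cv2.imwrite("pics/w4c.png",d["im"][100:400,120:520])
E
```

```text
7.3 [0.61483006 0.17069762 0.13942678] [[0.6124, 0.7906, -0.0022], [0.7906, -0.6124, -0.0002], [-0.0015, -0.0016, -1.0]] [ 0.24082428 -1.19995003 -3.53571835] [-0.08104217  0.07352909 -0.02434218] [ 0.07948182 -0.08577855 -0.28792455  0.01291959 -0.13520567 -0.08156356]
0.062 [0.49692119 0.00166158 0.1075    ] [-0.20579041  0.01035078  0.03222071]
0.122 [0.48281266 0.05997924 0.1075    ] [-0.16832654 -0.0365156   0.03223757]
51.36194185598708
```

View pics/w4c.png

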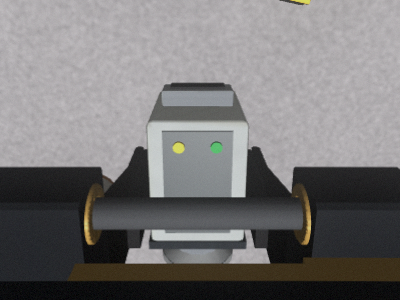

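The gauge is held straight. Its box top is centred at about column 318, 0.3 mm from the jaw centre line as the camera sees it. Next I'll move to the standoff in front of the port.

servo_tool([
  [[-0.01,-0.002,0],[0,0,-0.06]],
  [[-0.035,-0.008,0],[0,0,-0.19]],
  [[-0.065,-0.014,0],[0,0,-0.35]],
  [[-0.095,-0.021,0],[0,0,-0.5]],
  [[-0.125,-0.027,0.01],[0,0,-0.66]],
  [[-0.15,-0.033,0.02],[0,0,-0.79]],
  [[-0.163,-0.036,0.029],[0,0,-0.87]],
  [[-0.1686,-0.0368,0.0322],[0,0,-0.8964]],
  [[-0.1686,-0.0368,0.0322],[0,0,-0.8964]],
  [[-0.1686,-0.0368,0.0322],[0,0,-0.8964]],
  [[-0.1686,-0.0368,0.0322],[0,0,-0.8964]],
  [[-0.1686,-0.0368,0.0322],[0,0,-0.8964]],
])

```text
time_s: 8.85
position: [0.4836, 0.0603, 0.1085]
tcp_rot: [[-0.235, 0.972, 0.001], [0.972, 0.235, -0.0], [-0.0, 0.001, -1.0]]
force: [-0.0, 0.2, -4.4]
opening: 0.505
```

```bash
cat > st.py <<'E'
from h import *
s=telemetry.read_state(); R=np.array(s["tcp_rot"]); p0=np.array(s["position"])
u=np.array([np.cos(np.radians(103.6)),np.sin(np.radians(103.6)),0]); A=np.array([.5111,-.0587,.1075])
v=np.array([u[1],-u[0],0]); f=np.array(s["force"])
print(s["time_s"],p0.round(4),"R",R.round(4).tolist(),"F",f.round(2),"along pump +x",round(float(-f@u),2),"lat",round(float(f@v),2),"M",np.round(s["moment"],2),s["opening"])
e=p0-A; print("back",e@u,"lat err",e@v,"z err",e[2],"yaw err deg",103.6-np.degrees(np.arctan2(R[1,0],R[0,0])))
print("tool shift to seat(.062)",R.T@(A+u*.062-p0))
E
python3 st.py; python3 -c "
from h import *
for n in('top','scene'):
    d=cap(n,n+'5'); a,b=proj(d,[[.49,.03,.12]])[0].astype(int); c=d['im'][max(b-60,0):b+60,a-70:a+70]; cv2.imwrite(f'pics/{n}5c.png',cv2.resize(c,None,fx=3,fy=3,interpolation=2)); print(a,b)
a=[cv2.imread(f'pics/{n}5c.png') for n in('top','scene')]; cv2.imwrite('pics/c5.png',np.hstack([x[:360,:400] for x in a]))
"
```

```text
8.85 [0.4836 0.0603 0.1085] R [[-0.2354, 0.9719, 0.0006], [0.9719, 0.2354, -0.0], [-0.0002, 0.0006, -1.0]] F [-0.03  0.15 -4.39] along pump +x -0.16 lat 0.01 M [-0.06  0.04 -0.  ] 0.5051937340035929
back 0.12210471500335188 lat err 0.0012313965063357017 z err 0.0010132870807710165 yaw err deg -0.014721161800537175
tool shift to seat(.062) [-0.06010421 -0.00124741  0.00102361]
333 240
320 159
```

View pics/c5.png

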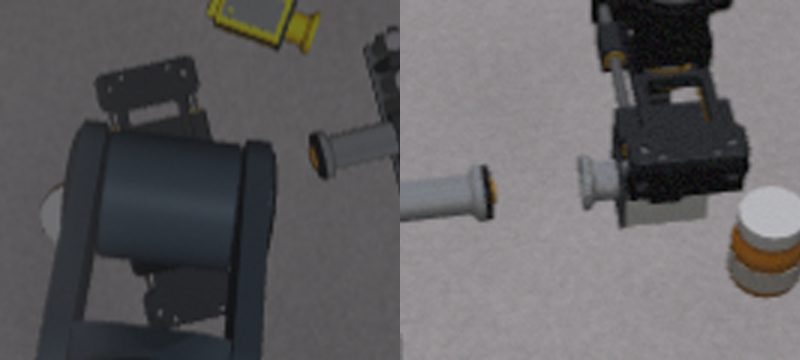

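The scene view shows the gauge flange facing the port, level and in line, with the jar clear. I'll move closer, correcting the small offsets.

servo_tool([
  [[-0.006,-0.0006,0.0005],[0,0,0]],
  [[-0.016,-0.0012,0.001],[0,0,0]],
  [[-0.026,-0.0012,0.001],[0,0,0]],
  [[-0.034,-0.0012,0.001],[0,0,0]],
  [[-0.037,-0.0012,0.001],[0,0,0]],
  [[-0.037,-0.0012,0.001],[0,0,0]],
  [[-0.037,-0.0012,0.001],[0,0,0]],
  [[-0.037,-0.0012,0.001],[0,0,0]],
])

```text
time_s: 9.95
position: [0.4906, 0.0241, 0.1074]
tcp_rot: [[-0.236, 0.972, -0.0], [0.972, 0.236, 0.0], [0.0, -0.0, -1.0]]
force: [0.1, -0.1, -3.9]
opening: 0.506
```

```bash
python3 st.py; python3 - <<'E'
from h import *
d=cap("scene","scene6"); s=telemetry.read_state(); R=np.array(s["tcp_rot"]); p0=np.array(s["position"])
A=np.array([.5111,-.0587,.125]); u=-R[:,0]
g=p0+np.array([0,0,.0175])+u*.056
print("pred gauge face",g,proj(d,g),"port face",proj(d,A),"seal",proj(d,A-u*.006),"mm effect",proj(d,A+R[:,1]*.001)-proj(d,A),proj(d,A+[0,0,.001])-proj(d,A))
cv2.imwrite("pics/c6.png",cv2.resize(d["im"][110:210,220:360],None,fx=5,fy=5,interpolation=cv2.INTER_CUBIC))
E
python3 st.py
```

```text
9.95 [0.4906 0.0241 0.1074] R [[-0.2356, 0.9719, -0.0001], [0.9719, 0.2356, 0.0001], [0.0001, -0.0001, -1.0]] F [ 0.1  -0.14 -3.93] along pump +x 0.16 lat 0.06 M [-0.03  0.12  0.02] 0.5057856834224206
back 0.08529524790320099 lat err -0.00041586837183704706 z err -0.00013762639710940272 yaw err deg -0.02648026117833524
tool shift to seat(.062) [-0.02329542  0.00040509 -0.00013986]
pred gauge face [ 0.50384428 -0.03033622  0.12485392] [[291.63701982 160.28583694]] port face [[277.75617464 161.6939414 ]] seal [[280.61046894 161.42146782]] mm effect [[0.04625799 0.35369698]] [[-0.0194355  -0.31947851]]
10.0 [0.4907 0.0241 0.1074] R [[-0.2356, 0.9719, -0.0001], [0.9719, 0.2356, 0.0], [0.0, -0.0001, -1.0]] F [ 0.16 -0.03 -3.8 ] along pump +x 0.07 lat 0.15 M [-0.08  0.01  0.07] 0.5038498281525834
back 0.08527460481091759 lat err -0.0004088859597897315 z err -0.00014343992042883946 yaw err deg -0.026727353436584167
tool shift to seat(.062) [-0.02327479  0.00039802 -0.00014456]
```

View pics/c6.png

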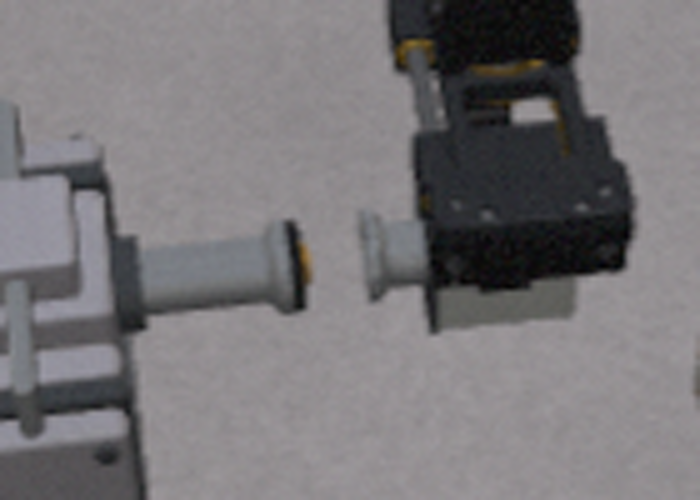

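The gauge flange is at crop (368,255) and the seal at crop (295,265), close to the predictions. I'll compare their top and bottom edges at sub-pixel level as a check.

```bash
python3 - <<'E'
from h import *
d=load("scene6"); g=cv2.cvtColor(d["im"],cv2.COLOR_BGR2GRAY).astype(float)
gf=g[145:180]
print("cols 274..300 rows 150..174")
for r in range(149,175): print(r,g[r,272:300].astype(int).tolist())
E
```

```text
cols 274..300 rows 150..174
149 [136, 135, 140, 142, 144, 144, 140, 140, 139, 142, 140, 144, 144, 143, 137, 141, 141, 143, 141, 139, 144, 143, 139, 142, 143, 146, 146, 142]
150 [144, 138, 140, 141, 145, 140, 140, 139, 140, 138, 142, 141, 140, 142, 141, 140, 143, 142, 145, 142, 142, 140, 139, 137, 140, 144, 142, 143]
151 [142, 141, 145, 146, 139, 143, 144, 141, 135, 137, 140, 140, 140, 140, 141, 138, 139, 139, 140, 137, 136, 136, 137, 142, 143, 144, 140, 141]
152 [145, 141, 142, 139, 143, 144, 143, 143, 137, 139, 142, 143, 138, 145, 142, 138, 139, 141, 142, 127, 118, 130, 129, 134, 143, 140, 135, 138]
153 [147, 140, 137, 139, 137, 137, 129, 141, 142, 139, 142, 141, 140, 143, 139, 141, 141, 142, 142, 127, 115, 123, 117, 111, 131, 145, 140, 140]
154 [142, 134, 126, 129, 110, 72, 76, 116, 139, 142, 142, 141, 138, 143, 140, 137, 140, 144, 143, 127, 107, 113, 119, 108, 124, 135, 131, 129]
155 [135, 121, 119, 125, 108, 57, 39, 100, 143, 141, 140, 140, 142, 142, 141, 142, 144, 143, 137, 121, 102, 112, 124, 114, 116, 124, 124, 126]
156 [132, 113, 118, 125, 108, 59, 27, 64, 114, 138, 139, 139,
[... 1871 characters left out ...]
95, 87, 72, 70, 74, 72, 62, 29, 34, 107, 143, 144, 142, 141, 141, 143, 143, 144, 144, 143, 144, 128, 105, 117, 130, 145, 148, 149]
171 [140, 142, 123, 81, 65, 70, 56, 28, 37, 106, 145, 143, 141, 145, 144, 144, 143, 144, 144, 145, 149, 145, 145, 144, 145, 144, 145, 145]
172 [146, 142, 141, 121, 85, 69, 81, 95, 118, 137, 141, 140, 143, 141, 143, 150, 143, 147, 144, 147, 147, 145, 141, 144, 143, 147, 148, 148]
173 [147, 146, 146, 145, 141, 138, 137, 137, 139, 142, 143, 144, 147, 149, 145, 146, 145, 148, 146, 149, 144, 141, 145, 142, 143, 147, 149, 149]
174 [145, 146, 146, 146, 142, 142, 139, 144, 142, 145, 144, 146, 146, 146, 145, 147, 148, 145, 145, 145, 148, 146, 142, 142, 146, 144, 150, 151]
```

servo_tool([
  [[-0.002,0.001,0],[0,0,0]],
  [[-0.005,0.001,0],[0,0,0]],
  [[-0.008,0.001,0],[0,0,0]],
  [[-0.011,0.001,0],[0,0,0]],
  [[-0.014,0.001,0],[0,0,0]],
  [[-0.017,0.001,0],[0,0,0]],
  [[-0.019,0.001,0],[0,0,0]],
  [[-0.02,0.001,0],[0,0,0]],
  [[-0.02,0.001,0],[0,0,0]],
  [[-0.02,0.001,0],[0,0,0]],
])

```text
time_s: 11.25
position: [0.4963, 0.0047, 0.1074]
tcp_rot: [[-0.235, 0.972, -0.0], [0.972, 0.235, 0.0], [0.0, -0.0, -1.0]]
force: [-0.4, 0.2, -2.5]
opening: 0.505
```

```bash
python3 st.py
```

```text
11.25 [0.4963 0.0047 0.1074] R [[-0.2353, 0.9719, -0.0001], [0.9719, 0.2353, 0.0001], [0.0001, -0.0001, -1.0]] F [-0.45  0.22 -2.49] along pump +x -0.32 lat -0.38 M [-0.07 -0.01 -0.  ] 0.5054385451790755
back 0.06511055923700115 lat err 0.0005746935854702862 z err -0.0001476330206991866 yaw err deg -0.009528338858956431
tool shift to seat(.062) [-0.00311045 -0.00057523 -0.00014782]
```

servo_tool([
  [[-0.001,0,0],[0,0,0]],
  [[-0.002,0,0],[0,0,0]],
  [[-0.003,0,0],[0,0,0]],
  [[-0.004,0,0],[0,0,0]],
  [[-0.004,0,0],[0,0,0]],
  [[-0.004,0,0],[0,0,0]],
])

```text
time_s: 12.0
position: [0.4973, 0.0007, 0.1073]
tcp_rot: [[-0.235, 0.972, -0.0], [0.972, 0.235, 0.0], [0.0, -0.0, -1.0]]
force: [0.3, 0.2, -3.1]
opening: 0.501
```

```bash
python3 st.py
```

```text
12.0 [0.4973 0.0007 0.1073] R [[-0.2352, 0.972, -0.0001], [0.972, 0.2352, 0.0], [0.0, -0.0001, -1.0]] F [ 0.27  0.18 -3.13] along pump +x -0.11 lat 0.3 M [-0.05  0.07 -0.  ] 0.5008660595486801
back 0.06099849800629674 lat err 0.0005836336741232087 z err -0.000166146661303615 yaw err deg -0.0018376115981340035
tool shift to seat(.062) [ 0.00100153 -0.00058362 -0.00016604]
```

servo_tool([
  [[-0.0005,0,0],[0,0,0]],
  [[-0.001,0,0],[0,0,0]],
  [[-0.0015,0,0],[0,0,0]],
  [[-0.002,0,0],[0,0,0]],
  [[-0.002,0,0],[0,0,0]],
  [[-0.002,0,0],[0,0,0]],
])

```text
time_s: 12.75
position: [0.4979, -0.0012, 0.1074]
tcp_rot: [[-0.235, 0.972, 0.0], [0.972, 0.235, -0.0], [-0.0, 0.0, -1.0]]
force: [-0.2, -0.8, -3.7]
opening: 0.504
```

```bash
python3 st.py
```

```text
12.75 [ 0.4979 -0.0012  0.1074] R [[-0.2351, 0.972, 0.0], [0.972, 0.2351, -0.0], [-0.0, 0.0, -1.0]] F [-0.21 -0.79 -3.65] along pump +x 0.72 lat -0.39 M [-0.09  0.11  0.03] 0.5044738034792101
back 0.058988596884439394 lat err 0.0006464006914189118 z err -0.00014223482930979248 yaw err deg -1.304054764261764e-05
tool shift to seat(.062) [ 0.0030114  -0.00064639 -0.00014233]
```

servo_tool([
  [[-0.0005,0,0],[0,0,0]],
  [[-0.001,0,0],[0,0,0]],
  [[-0.0015,0,0],[0,0,0]],
  [[-0.002,0,0],[0,0,0]],
  [[-0.002,0,0],[0,0,0]],
  [[-0.002,0,0],[0,0,0]],
])

```text
time_s: 13.5
position: [0.4982, -0.0028, 0.1074]
tcp_rot: [[-0.235, 0.972, -0.0], [0.972, 0.235, 0.0], [0.001, -0.0, -1.0]]
force: [-0.6, 3.9, -2.0]
opening: 0.506
```

```bash
python3 st.py; python3 - <<'E'
from h import *
d=cap("scene","scene7"); cv2.imwrite("pics/c7.png",cv2.resize(d["im"][130:190,240:330],None,fx=8,fy=8,interpolation=cv2.INTER_CUBIC))
E
```

```text
13.5 [ 0.4982 -0.0028  0.1074] R [[-0.2352, 0.972, -0.0002], [0.972, 0.2352, 0.0005], [0.0005, -0.0001, -1.0]] F [-0.59  3.9  -2.01] along pump +x -3.93 lat 0.34 M [0.6  0.03 0.12] 0.5062695296006241
back 0.05736788517796084 lat err 0.000586162338036272 z err -0.0001490109071554807 yaw err deg -0.00048017299621960774
tool shift to seat(.062) [ 0.0046322  -0.00058613 -0.00014653]
```

View pics/c7.png

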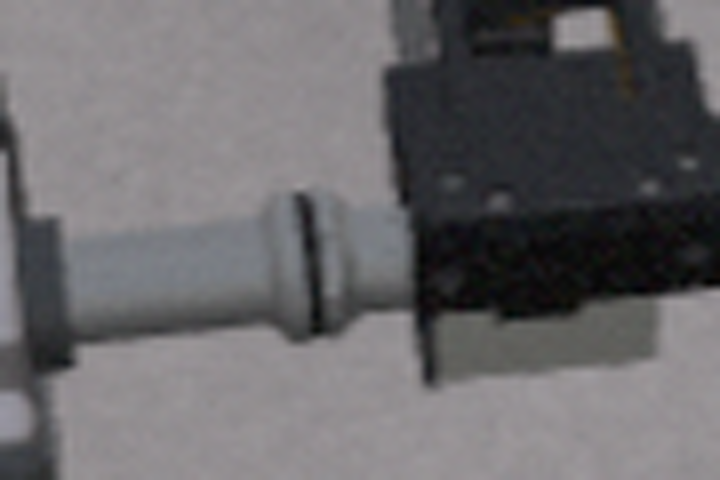

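The flange is over the ring and touching the seal: the black ring at crop (315,265) is evenly sandwiched, with about 4 N axial and almost no side force. Now I'll press on to about 10 N.

servo_tool([
  [[-0.0005,0,0],[0,0,0]],
  [[-0.001,0,0],[0,0,0]],
  [[-0.0014,0,0],[0,0,0]],
  [[-0.0018,0,0],[0,0,0]],
  [[-0.0022,0,0],[0,0,0]],
  [[-0.0022,0,0],[0,0,0]],
  [[-0.0022,0,0],[0,0,0]],
  [[-0.0022,0,0],[0,0,0]],
])

```text
time_s: 14.55
position: [0.4984, -0.0041, 0.1074]
tcp_rot: [[-0.235, 0.972, -0.001], [0.972, 0.235, 0.002], [0.002, -0.0, -1.0]]
force: [-0.1, 7.7, -1.5]
opening: 0.502
```

```bash
python3 st.py;python3 -c "
from h import *
cap('scene','x')"; python3 st.py
```

```text
14.55 [ 0.4984 -0.0041  0.1074] R [[-0.2349, 0.972, -0.0006], [0.972, 0.2349, 0.002], [0.0021, -0.0001, -1.0]] F [-0.14  7.75 -1.54] along pump +x -7.56 lat 1.68 M [ 1.21 -0.01  0.23] 0.5022019965330026
back 0.05605149917877301 lat err 0.0005370397471801576 z err -0.0001215190026268298 yaw err deg 0.015095148135301883
tool shift to seat(.062) [ 0.0059486  -0.00053862 -0.00010924]
14.6 [ 0.4985 -0.0041  0.1074] R [[-0.2349, 0.972, -0.0006], [0.972, 0.2349, 0.002], [0.0021, -0.0001, -1.0]] F [-0.58  6.93 -1.16] along pump +x -6.87 lat 1.07 M [ 1.22 -0.02  0.2 ] 0.5000788153507227
back 0.0560510388939183 lat err 0.0005475112849055302 z err -0.00011635832199545504 yaw err deg 0.014250992675144403
tool shift to seat(.062) [ 0.00594905 -0.000549   -0.000104  ]
```

servo_tool([
  [[-0.0004,0,0],[0,0,0]],
  [[-0.0008,0,0],[0,0,0]],
  [[-0.0012,0,0],[0,0,0]],
  [[-0.0016,0,0],[0,0,0]],
  [[-0.0016,0,0],[0,0,0]],
  [[-0.0016,0,0],[0,0,0]],
  [[-0.0016,0,0],[0,0,0]],
  [[-0.0016,0,0],[0,0,0]],
])

```text
time_s: 15.6
position: [0.4986, -0.0049, 0.1074]
tcp_rot: [[-0.235, 0.972, -0.001], [0.972, 0.235, 0.003], [0.003, -0.0, -1.0]]
force: [-0.5, 9.7, -0.6]
opening: 0.507
```

```bash
python3 st.py; python3 - <<'E'
from h import *
F=[]
u=np.array([np.cos(np.radians(103.6)),np.sin(np.radians(103.6)),0])
for i in range(12):
    d=cap("scene" if i else "wrist","e%d"%min(i,1)); F.append(telemetry.read_state()["force"])
F=np.array(F); print("mean",F.mean(0),"std",F.std(0),"push",(F@u).mean())
a=cv2.resize(d["im"][130:190,250:325],None,fx=5,fy=5,interpolation=2); b=load("e0")["im"][100:400,120:520]
cv2.imwrite("pics/c8.png",np.hstack([a,b]))
E
python3 st.py
```

```text
15.6 [ 0.4986 -0.0049  0.1074] R [[-0.2348, 0.972, -0.0009], [0.972, 0.2348, 0.0031], [0.0032, -0.0001, -1.0]] F [-0.55  9.68 -0.61] along pump +x -9.53 lat 1.74 M [1.7  0.01 0.21] 0.5068959848403066
back 0.05523610473911473 lat err 0.0005459061569335431 z err -8.495408246189662e-05 yaw err deg 0.02145982778738187
tool shift to seat(.062) [ 6.76393069e-03 -5.48445254e-04 -6.29229072e-05]
mean [-0.15351452 10.31397198 -0.6661082 ] std [0.53018028 0.29550908 0.41723711] push 10.060876255098695
16.2 [ 0.4986 -0.0049  0.1074] R [[-0.2347, 0.9721, -0.0009], [0.9721, 0.2347, 0.0032], [0.0033, -0.0001, -1.0]] F [-1.18 10.08 -0.73] along pump +x -10.08 lat 1.22 M [ 1.63 -0.01  0.26] 0.5028413593450236
back 0.05524188485855883 lat err 0.0005371921748675221 z err -7.292432940787796e-05 yaw err deg 0.026495417597985238
tool shift to seat(.062) [ 6.75806891e-03 -5.40322311e-04 -5.06955485e-05]
```

View pics/c8.png

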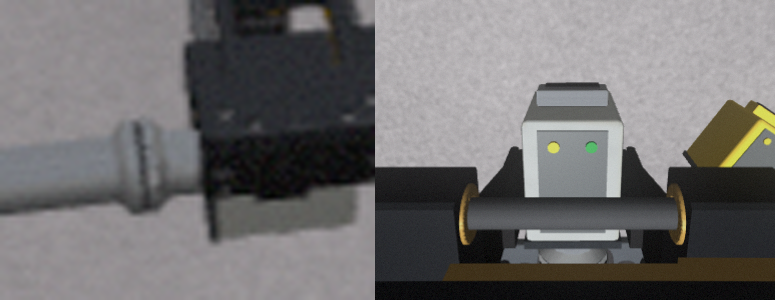

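The mean push is 10.1 N and has held for 0.6 s. Travel since contact is about 3.4 mm, against 3.35 mm expected from the seal's stiffness. In this view the flanges look concentric and the gauge is still square in the jaws. I'm handing in.

```bash
python3 -c "
from rig import order,telemetry
print(order.hand_in()); s=telemetry.read_state(); print(s['time_s'],s['force'],s['position'],s['opening'])"
```

```text
the job is handed in; nothing more can be done
None
the job is handed in; nothing more can be done
```

I picked up the white gauge by its flat sides, brought it level to the inlet port, slid it over the centring ring and pressed it onto the seal. I handed the job in at about 16 s with the gauge still gripped there; no verdict is reported.

**Push:** the last readings averaged 10.1 N along the port axis, with a scatter of about 0.3–0.5 N per axis. The gauge travelled about 3.4 mm after touching the seal, which matches its 3 N/mm.

**Alignment:** against the port position I measured, the tool was about 0.5 mm off sideways and 0.1 mm in height. Yaw was off by 0.03° and tilt by about 0.2°. In the last pictures the flanges looked concentric and the gauge was square in the jaws. I never moved near enough to touch the clamp, vials or jar, but I did not measure them again at the end.

**Disagreements between checks:**
- **Sideways position:** before insertion, the fixed scene camera put the port about 1–1.5 mm (within its error) from where the wrist camera did. I set the gauge between the two.
- **Along the axis:** the seal was met about 3 mm further in than I had calculated. I set the depth by force, so this did not matter.
- **Side force:** while pressing, about 1–2 N showed sideways. The gauge's weight reading also dropped by about 3 N, which suggests slight friction or contact on the ring or seal.

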